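# Sieve the bead mix at the stationer's counter

### The arm

A 6-joint arm with a two-finger parallel gripper is mounted at the origin on the work surface. World frame = base frame: x ahead of the robot, y to its left, z up, the work surface at z = 0. Lengths are in m, angles in rad, forces in N, time in s.
With the tool pointing down it reaches from about 0.3 to 0.775 m from the base axis. Payload 14.6 kg.
Tool frame: the origin (TCP) lies at the very end of the fingers, on their centre line; the grasp point (between the pads) lies 19 mm behind it (ctrl.hold_point_z is the distance from the TCP to the grasp point, in m); x points along the fingers, y is the direction in which the jaws open and shut, and the axes are right-handed (so a half turn about x gives the same grasp; the last joint's range is limited). The gripper opens to 94 mm and grips with 3 to 60 N. Pads are 16 mm wide; open, the fingers measure 119 mm over their backs; the gripper's body (75 mm by 177 mm) begins 78 mm behind the grasp point.
Start: joints at [1.158, 0.3, 1.521, -0, 1.321, -0.067], TCP at [0.186, 0.517, 0.205] pointing down, gripper open.
Joint ranges: [-3.03, 3.03], [-0.79, 2.21], [0.23, 2.52], [-1.04, 4.18], [0, 3.07], [-2.55, 2.55]. Speed limits (rad/s): [2.22, 2.22, 2.57, 3.14, 3.14, 3.14].

### API

Orientations are given as [roll, pitch, yaw] about the fixed x, y, z axes, in that order (R = Rz(yaw) Ry(pitch) Rx(roll)).
In Python, from station import get_obs, camera, ticket, ctrl gives the robot as it stands.
- The arm moves only by the tool step_arm, never from a script. Its argument "motion" is a list that holds one entry, the list of rows, each a list of 6 numbers: the shift along the tool's x, y, z in m, then the turn, a rotation vector about the tool's x, y, z in degrees. A call has 1 to 12 rows; each row shifts and turns the commanded pose from where the row before left it, along the tool's axes as they then stand; what a row does not reach is not made up. A row lasts 1/8 s, in which the tool goes at most 62.5 mm and 10.7 degrees, less where a joint would pass 70% of its speed; a pose out of reach is approached as far as the arm can. A call is refused whole if a number of a shift passes 0.0625 or a number of a turn 10.7, either way. A call with a gripper value outside its range is refused whole. "fingers" is the finger opening in m, from 0 to 0.094, set as the call begins (left out, the last holds). The fingers move at their own pace and stop on an object; "squeeze" is the grip in N (left out, the last holds). Time passes only in rows, so rows that do not move let the fingers close. It gives the time, the measured TCP pose, the force and the opening at its end, in the units of the state.
- get_obs(): the state, without advancing time (a new reading comes with each control period).
- camera(name): name is "scene" or "top" or "wrist"; returns a dict with "pixels" (400x640x3 uint8, red, green, blue), "fx", "fy", "cx", "cy" (pixels), "extrinsics" (4x4, takes a point from world to camera coordinates); the wrist camera has in their place "T_tool_cam" (4x4, takes a point from camera to tool coordinates, whose origin is the TCP and whose axes are the tool frame's). Camera axes: x right, y up, looking along -z (the intrinsics and any distortion apply to the point x, -y, -z); pixel columns grow to the right and rows downward; lengths in m; the calibration is good to about 2 mm. A picture is of the moment at which its call begins: read the wrist's pose just before it. There is no depth.
- ticket.hand_in(): hands the job in, once; it reports no verdict.
The state is a dict: "time_s": time; "qpos": joint angles; "joint_vel": joint speeds; "tau": joint torques, N m; "ee_pos": TCP position; "eef_rot": TCP orientation; "force": force on the tool from outside, world axes, zero at the start; "moment": the same for the moment, N m; "grip_width": finger opening in m.
Only numpy, scipy, OpenCV 4.12 (cv2) and the standard library are available. Lean on these libraries where they do the work, as an engineer would, in place of code of your own. Each camera call takes 0.05 s, during which the arm holds its last target.

### The job

On the shop counter a dark metal sieve with a wooden handle lies across a long wooden tray and holds two small and two large glass beads. Shake it over the tray until both small beads have dropped through its grid into the tray with the large ones still in the sieve, then carry it to the empty square wooden box, tip the two large beads out over the sieve's lip into that box, and set the sieve back level across the tray and let go.

Things in the scene. Friction and masses are not known exactly. Their poses are not given: they have to be found in the camera images.
- sieve: Loose dark metal sieve, about 0.3 kg. Origin: centre of underside; z up, x from lip (-x) to back wall (+x). Walls 50 mm high at y = +-53 and x = 67 mm. At x = 15 to 65 a solid shelf, before it an open grid of 5 mm rods along x, 25 mm clear gaps; tops of both at z = 17.5 mm. Stands on two runners along y, 180 mm long, 8 mm high, at x = -66 and 58 mm, lying across the tray's long walls.
- sieve_handle (a point): Centre of the sieve's wooden handle, a level bar along the sieve's y, 12 mm wide (x), 22 mm high (z), 100 mm of it free, held by an upright at each end; at x = 0, y = 0, z = 93 mm of the sieve, nearly over its centre of mass. Grip from above, fingers closing along the sieve's x; below it 64 mm are free down to the grid.
- sieve_lip (a point): Middle of the sieve's open front edge, at x = -71, y = 0, z = 29 mm of the sieve. There is no front wall: from x = -45 mm the rods bend up at 28 degrees to this lip. Tip this front down by 45 to 50 degrees and the large beads roll along the rods and out over it, at up to about 0.5 m/s.
- tray: Long open wooden tray, fixed, 220 (x) by 140 (y) by 60 mm high, walls 4 mm. Origin: centre of underside. At the start the sieve lies across it, about centred, yaw nearly equal, lip to the tray's -x end, sieve's origin at z = 60 mm. Set it back the same way: both runners on both long walls (they overhang 20 mm each side when centred).
- crate: Empty square open wooden box, fixed, 180 by 180 by 60 mm high, walls 6 mm. Origin: centre of underside. Stands to the left or right of the tray; it receives the large beads.
- small_a: Small round pale glass bead, 20 mm diameter, 11 g. Origin: its centre. A brass core tube with flat ends lets it stand still on the sieve's solid shelf, where it starts, until shaken (about 0.25 g) or tilted (about 14 degrees); then it rolls, and drops through between the rods.
- small_b: The other small bead, the same as small_a.
- large_a: Large round pale glass bead, 36 mm diameter, 60 g, with a brass core tube. Origin: its centre. Too big for the grid: it starts there in the channel between two rods and rolls freely along it.
- large_b: The other large bead, the same as large_a, in another channel.
Not all that is in view belongs to the job. What is shaped like the large_b but blue, purple or red is not meant.

How it is judged:
By the outcome, as a careful person would: the job done as asked, in the order asked, and still so for the second after the job is handed in, with the robot touching nothing.
It also fails if it takes over 59 s, if anything falls off the work surface, if the arm or the gripper's body presses on something with over 40 N, if the wrist force passes 120 N, or if a joint passes its speed limit or range.

## Working session

There is one attempt and no reset: what is moved stays moved. The work goes in short steps, Python scripts to look and compute and a tool call to move; the robot and the scene stay as the last step left them, time stands still between calls to the robot, and variables do not carry over. Pictures are saved under pics/ and viewed, and the job is handed in when it is done.

Besides the shell and the picture viewer there is one more tool, called after ">>>" as name(argument=value, ...) on one line, values as JSON. step_arm: Moves the arm, as the interface text tells. Its arguments: {"type":"object","properties":{"motion":{"type":"array","items":{"type":"array","items":{"type":"array","items":{"type":"number"}}}},"fingers":{"type":"number"},"squeeze":{"type":"number"}},"required":["motion"]}

```bash
ls; mkdir -p pics; python3 - <<'E'
from station import get_obs,camera,ctrl
import cv2,json
print(get_obs(),ctrl.hold_point_z)
for n in("scene","top","wrist"):
    c=camera(n);cv2.imwrite(f"pics/{n}0.png",c["pixels"][:,:,::-1])
    print(n,{k:(v.tolist() if hasattr(v,'tolist') else v) for k,v in c.items() if k!="pixels"})
E
```

```text
pics
{'time_s': 0.0, 'qpos': array([ 1.15840777e+00,  3.00478418e-01,  1.52154487e+00,  3.19228039e-05,
        1.32071539e+00, -6.66047506e-02]), 'joint_vel': array([-0.00196519, -0.00062021,  0.00107672,  0.00096741,  0.00210175,
       -0.00082687]), 'tau': array([ 1.93342086e-03, -5.31806266e+01, -3.52736843e+01,  7.09448196e-02,
        2.43466313e-02, -1.05026754e-04]), 'ee_pos': array([0.18631004, 0.51721543, 0.20489764]), 'eef_rot': array([-1.66437525,  1.56964988, -2.01016698]), 'force': array([0.21646384, 0.84868321, 0.1147282 ]), 'moment': array([ 0.01583994, -0.06922434,  0.02454699]), 'grip_width': 0.09380654703128774} 0.0188
scene {'fx': 448.38202311877785, 'fy': 448.38202311877785, 'cx': 320.5435332515465, 'cy': 206.59487976254763, 'extrinsics': [[0.5743148073455022, 0.8186266219892756, -0.003599421359933982, -0.3034026535898475], [-0.6990142464523408, 0.4926786437487218, 0.5183115252920645, 0.305964992919923], [0.42607697112184434, -0.29515793698348675, 0.855184311663449, -1.1490478040972936], [0.0, 0.0, 0.0, 1.0]]}
top {'fx': 440.4164704814027, 'fy': 440.4164704814027, 'cx': 314.85456872009684, 'cy': 199.1760557965372, 'extrinsics': [[-0.00596593156646165, -0.9995486899730415, 0.029441875512961034, -0.014353901136618729], [0.9858932742296314, -0.0009544433801477669, 0.16737246149415153, -0.5313789231095529], [-0.16726882402086002, 0.03002507970031872, 0.9854540248533505, -0.8091555901660041], [0.0, 0.0, 0.0, 1.0]]}
wrist {'fx': 291.91420049721074, 'fy': 291.91420049721074, 'cx': 315.0696285897171, 'cy': 201.57957236248592, 'T_tool_cam': [[0.0004596086092657498, 0.24966848178560233, -0.9683312645798431, -0.17936093031863498], [0.9999993870737967, 0.0008606306841033186, 0.0006965391994550528, -0.00014734546654293634], [0.001007279483106224, -0.9683309911996505, -0.24966793320397587, -0.07139119508616124], [0.0, 0.0, 0.0, 1.0]]}
```

View pics/scene0.png

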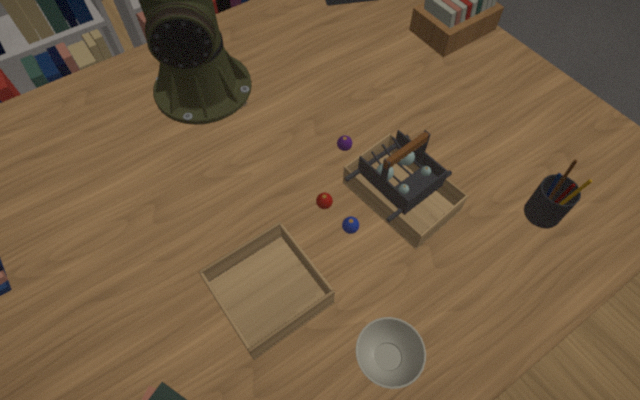

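View pics/top0.png

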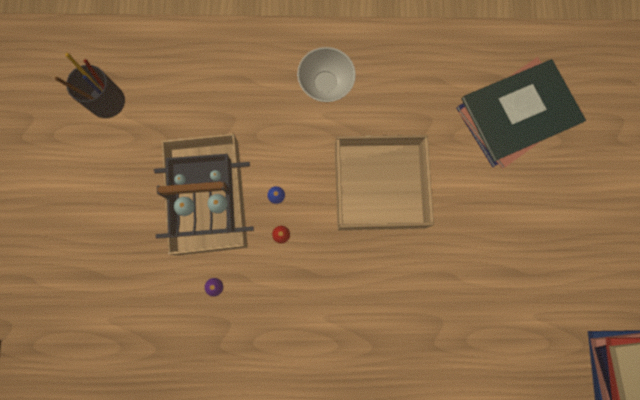

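View pics/wrist0.png

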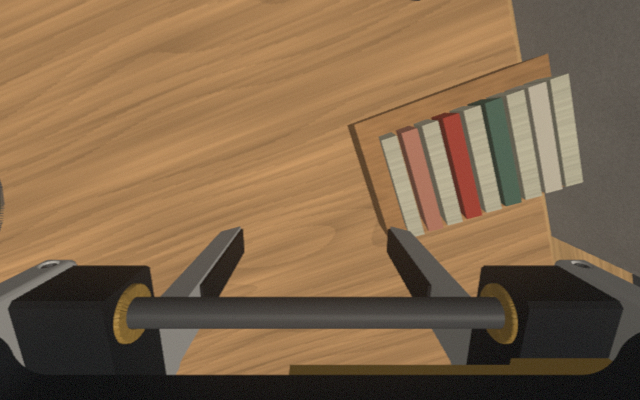

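The top view shows the tray near (205,195) with the sieve across it. The handle runs (157,190)–(228,187), the lip points to the bottom, the small beads are at (180,180) and (216,176), and the large ones at (184,206) and (218,204). The crate is near (384,183). The blue, red and purple balls at (276,195), (281,234) and (214,287) are decoys outside the sieve. I'll enlarge to check this.

```bash
python3 - <<'E'
import cv2
a=cv2.imread("pics/top0.png")
cv2.imwrite("pics/c1.png",cv2.resize(a[125:265,145:265],None,fx=4.2,fy=4.2,interpolation=2))
cv2.imwrite("pics/c2.png",cv2.resize(a[125:240,325:445],None,fx=5,fy=5,interpolation=2))
a=cv2.imread("pics/scene0.png")
cv2.imwrite("pics/c3.png",cv2.resize(a[120:250,330:475],None,fx=4.5,fy=4.5,interpolation=2))
E
```

```text
(no output)
```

View pics/c1.png

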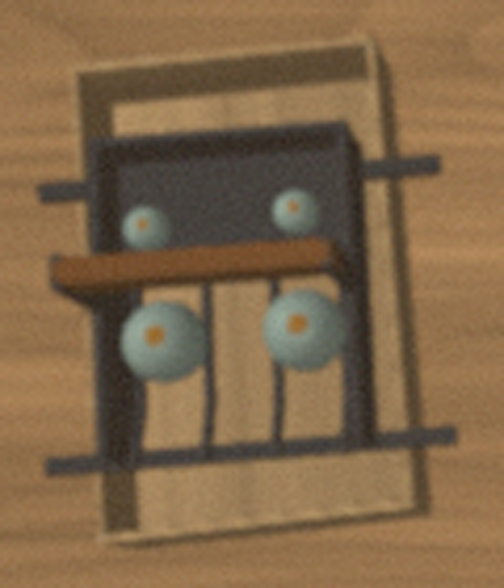

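View pics/c2.png

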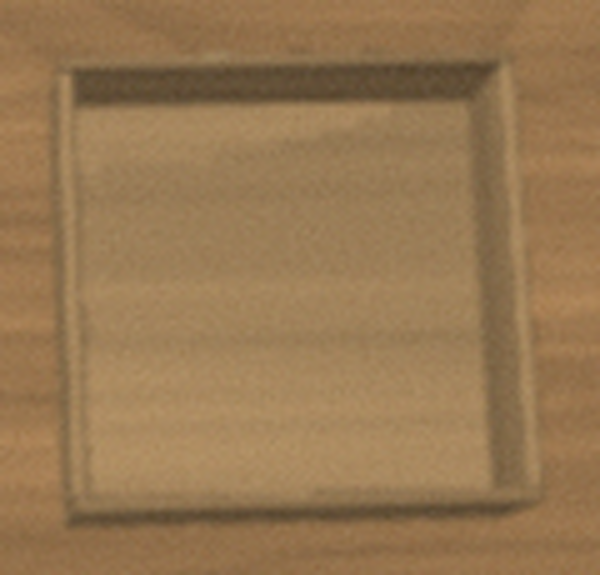

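View pics/c3.png

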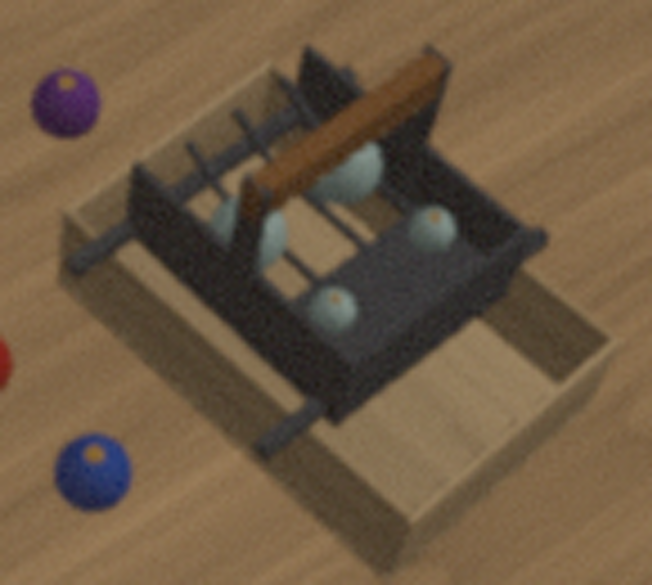

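```bash
cat > H.py <<'E'
import numpy as np, cv2
from scipy.optimize import least_squares
from station import get_obs,camera
from scipy.spatial.transform import Rotation as Ro
def proj(c,P):
    E=np.array(c["extrinsics"]);p=np.atleast_2d(P)@E[:3,:3].T+E[:3,3]
    return np.c_[c["cx"]+c["fx"]*p[:,0]/-p[:,2], c["cy"]+c["fy"]*p[:,1]/p[:,2]]
def ray(c,uv,z):
    E=np.array(c["extrinsics"]);d=np.array([(uv[0]-c["cx"])/c["fx"],-(uv[1]-c["cy"])/c["fy"],-1.])
    d=E[:3,:3].T@d;o=-E[:3,:3].T@E[:3,3];return o+d*(z-o[2])/d[2]
def fit(obs,x0):
    # obs: list (cam, local pts, uv); yaw pose planar x,y,yaw with z given in pts
    def w(P,x):
        c,s=np.cos(x[2]),np.sin(x[2]);P=np.array(P,float);return np.c_[x[0]+c*P[:,0]-s*P[:,1],x[1]+s*P[:,0]+c*P[:,1],P[:,2]]
    f=lambda x:np.concatenate([(proj(c,w(P,x))-np.array(u)).ravel() for c,P,u in obs])
    r=least_squares(f,x0);return r.x,f(r.x).reshape(-1,2).round(1)
E
python3 - <<'E'
from H import *
t=camera("top");s=camera("scene")
T=lambda L,k=4.2,o=(145,125):np.array(L)/k+np.array(o)
tray=[[.11,.07,.06],[.11,-.07,.06],[-.11,-.07,.06],[-.11,.07,.06]]
print("tray",fit([(t,tray,T([(78,70),(372,38),(430,512),(100,540)])),
 (s,[tray[3],tray[2],tray[0],tray[1]],T([(275,65),(65,212),(612,340),(412,520)],4.5,(330,120)))],[.5,.2,0]))
rb,rl=.058,-.066
print("sieve",fit([(t,[[rb,.09,.066],[rb,-.09,.066],[rl,.09,.066],[rl,-.09,.066],],T([(40,192),(440,165),(47,467),(456,435)])),
 (s,[[rl,-.09,.064],[rb,-.09,.064],[rb,.09,.064]],T([(72,264),(264,448),(542,238)],4.5,(330,120)))],[.5,.2,0]))
print("handle end", [ray(t,T(q),.164) for q in [(52,256),(52,285),(330,240),(332,265)]])
cr=[[.09,.09,.06],[.09,-.09,.06],[-.09,-.09,.06],[-.09,.09,.06]]
print("crate",fit([(t,cr,T([(60,66),(510,60),(540,495),(68,510)],5,(325,125)))
 ,(s,[cr[3],cr[2],cr[0]],[(281,228),(201,273),(333,292)])],[.5,-.1,0]))
for n,q,r in(("LA",(163,340),.1),("LB",(303,328),.1),("sa",(145,226),.0875),("sb",(295,210),.0875)):print(n,ray(t,T(q),r))
for n,q,z in(("blue",(276,195),.018),("red",(281,234),.018),("purple",(214,287),.018),("bowl",(326,75),.05)):print(n,ray(t,q,z))
o=get_obs();print(Ro.from_euler('xyz',o['eef_rot']).as_matrix().round(3),o['ee_pos'])
E
```

```text
tray (array([0.54379954, 0.19706692, 0.10954003]), array([[-1.6, -2. ],
       [ 1.1, -1.7],
       [-2.6, -1.8],
       [ 0.1,  0.2],
       [-2.7, -2.1],
       [-2.6, -0.9],
       [ 0.8, -0.4],
       [-1.6,  0.4]]))
sieve (array([0.53287098, 0.19441173, 0.0765582 ]), array([[-0.6, -0.6],
       [-0.4, -1.1],
       [-0.7, -0.8],
       [-0.4, -0.9],
       [-1.1,  0.2],
       [-1.8, -0.2],
       [-0.8, -1.6]]))
handle end [array([0.53359276, 0.2481842 , 0.164     ]), array([0.52196603, 0.24756457, 0.164     ]), array([0.54005695, 0.13938432, 0.164     ]), array([0.52995565, 0.13830909, 0.164     ])]
crate (array([ 0.56900374, -0.1505903 ,  0.01091632]), array([[-0.1, -4.2],
       [ 1. , -3.6],
       [ 0.7,  0.4],
       [ 0.7, -1.4],
       [-1.1, -7.4],
       [-3.6, -2.3],
       [ 1.8, -0. ]]))
LA [0.50990116 0.22049656 0.1       ]
LB [0.51501369 0.16128607 0.1       ]
sa [0.56234598 0.2338596  0.0875    ]
sb [0.56956532 0.1688199  0.0875    ]
blue [0.54445512 0.06064972 0.018     ]
red [0.46636606 0.05013295 0.018     ]
purple [0.36476367 0.17806111 0.018     ]
bowl [ 0.78570076 -0.0401738   0.05      ]
[[-0.     0.339  0.941]
 [-0.     0.941 -0.339]
 [-1.    -0.    -0.   ]] [0.18639754 0.5173395  0.20520897]
```

```bash
python3 - <<'E'
from H import *
t=camera("top");s=camera("scene")
T=lambda L,k=4.2,o=(145,125):np.array(L)/k+np.array(o)
cr=[[.09,.09,.06],[.09,-.09,.06],[-.09,-.09,.06],[-.09,.09,.06]]
tray=[[.11,.07,.06],[.11,-.07,.06],[-.11,-.07,.06],[-.11,.07,.06]]
print(fit([(t,cr,T([(60,66),(510,60),(540,495),(68,510)],5,(325,125)))],[.5,-.1,0]))
print(fit([(t,tray,T([(78,70),(372,38),(430,512),(100,540)]))],[.5,.2,0]))
for q in T([(60,66),(510,60),(540,495),(68,510)],5,(325,125)): print(ray(t,q,.06))
a=t["pixels"][:,:,::-1].copy();b=s["pixels"][:,:,::-1].copy()
def w(P,x):
    c,S=np.cos(x[2]),np.sin(x[2]);P=np.array(P,float);return np.c_[x[0]+c*P[:,0]-S*P[:,1],x[1]+S*P[:,0]+c*P[:,1],P[:,2]]
a=cv2.resize(a[110:270,140:460],None,fx=2.5,fy=2.5,interpolation=2)
b=cv2.resize(b[110:360,190:480],None,fx=2.4,fy=2.4,interpolation=2)
for P,x in((cr,(.566,-.1506,.005)),(tray,(.544,.197,.1095))):
    cv2.polylines(a,[((proj(t,w(P,x))-[140,110])*2.5).astype(np.int32)],True,(0,0,255))
    cv2.polylines(b,[((proj(s,w(P,x))-[190,110])*2.4).astype(np.int32)],True,(0,0,255))
cv2.imwrite("pics/o1.png",a);cv2.imwrite("pics/o2.png",b)
E
```

```text
(array([ 0.56483217, -0.14935997,  0.01633386]), array([[-1. , -1.9],
       [ 0.3, -1.8],
       [ 0.4,  2.3],
       [ 0.3,  1.1]]))
(array([0.54126663, 0.19551025, 0.11250472]), array([[-1. , -0.6],
       [ 1.7, -0.6],
       [-1.7, -0.6],
       [ 1.1,  1.6]]))
[ 0.64957668 -0.05975697  0.06      ]
[ 0.65261869 -0.23718136  0.06      ]
[ 0.48067442 -0.24026863  0.06      ]
[ 0.47546339 -0.06027511  0.06      ]
```

View pics/o1.png

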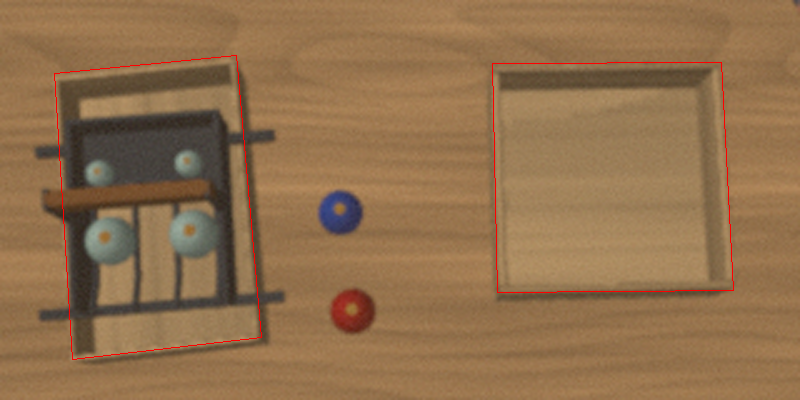

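View pics/o2.png

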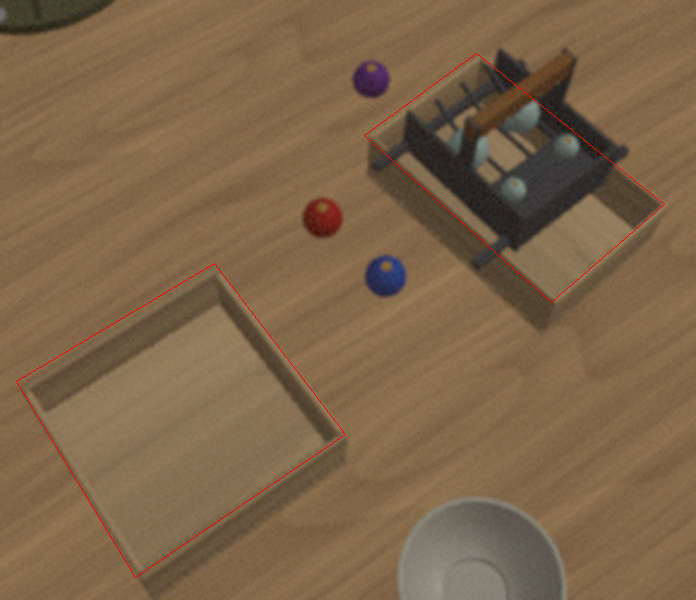

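```bash
cat >> H.py <<'E'
def Rtool(yaw,tilt):  # tool x down, y along sieve x (yaw); tilt>0 = lip down (deg)
    R0=np.array([[0,np.cos(yaw),0],[0,np.sin(yaw),0],[-1,0,0]]);R0[:,2]=np.cross(R0[:,0],R0[:,1])
    ax=np.array([-np.sin(yaw),np.cos(yaw),0])
    return Ro.from_rotvec(-ax*np.radians(tilt)).as_matrix()@R0
def plan(pos,R,n,start=None):
    o=get_obs(); p0,R0=start or (np.array(o['ee_pos']),Ro.from_euler('xyz',o['eef_rot']).as_matrix())
    dv=Ro.from_matrix(R0.T@R).as_rotvec()/n; d=(np.array(pos)-p0)/n; Rk=R0; out=[]
    for k in range(n):
        out.append(np.r_[Rk.T@d,np.degrees(dv)]); Rk=Rk@Ro.from_rotvec(dv).as_matrix()
    for r in out: print([round(float(x),4) for x in r[:3]]+[round(float(x),2) for x in r[3:]])
def st(yaw=None):
    o=get_obs();R=Ro.from_euler('xyz',o['eef_rot']).as_matrix()
    g=o['ee_pos']-R[:,0]*.0188
    print("t",round(o['time_s'],2),"tcp",o['ee_pos'].round(4),"grasp",g.round(4),"yaw",np.arctan2(R[1,1],R[0,1]).round(4),"tilt",np.degrees(np.arctan2(R[:,0]@[np.cos(.07),np.sin(.07),0],-R[2,0])).round(2),"F",o['force'].round(1),"w",round(o['grip_width'],4),"q",o['qpos'].round(2))
E
python3 -c "
from H import *
plan([.532,.194,.205],Rtool(.072,0),10)"
```

```text
[0.0, -0.0187, 0.0435, 6.61, 0.0, 0.0]
[0.0, -0.0136, 0.0453, 6.61, 0.0, 0.0]
[0.0, -0.0083, 0.0466, 6.61, 0.0, 0.0]
[0.0, -0.0029, 0.0472, 6.61, 0.0, 0.0]
[0.0, 0.0026, 0.0473, 6.61, 0.0, 0.0]
[0.0, 0.008, 0.0466, 6.61, 0.0, 0.0]
[0.0, 0.0133, 0.0454, 6.61, 0.0, 0.0]
[0.0, 0.0185, 0.0436, 6.61, 0.0, 0.0]
[0.0, 0.0234, 0.0412, 6.61, 0.0, 0.0]
[0.0, 0.0279, 0.0382, 6.61, 0.0, 0.0]
```

>>> step_arm(motion=[[[0,-0.0187,0.0435,6.6,0,0],[0,-0.0136,0.0453,6.6,0,0],[0,-0.0083,0.0466,6.6,0,0],[0,-0.0029,0.0472,6.6,0,0],[0,0.0026,0.0473,6.6,0,0],[0,0.008,0.0466,6.6,0,0],[0,0.0133,0.0454,6.6,0,0],[0,0.0185,0.0436,6.6,0,0],[0,0.0234,0.0412,6.6,0,0],[0,0.0279,0.0382,6.6,0,0],[0,0,0,0,0,0]]], fingers=0.094, squeeze=60)

```text
time_s: 1.72
ee_pos: [0.5336, 0.1921, 0.2049]
eef_rot: [-0.912, 1.57, -2.414]
force: [-0.5, 0.9, 0.4]
grip_width: 0.0937
```

```bash
python3 - <<'E'
from H import *
st()
c=camera("wrist");cv2.imwrite("pics/w1.png",c["pixels"][:,:,::-1])
plan([.532,.194,.205],Rtool(.072,0),1)
E
```

```text
t 1.73 tcp [0.5336 0.1921 0.2049] grasp [0.5336 0.1921 0.2237] yaw 0.0686 tilt -0.02 F [-0.5  0.9  0.4] w 0.0937 q [ 0.28  0.34  1.47 -0.    1.33  0.21]
[0.0, -0.0005, -0.0007, -0.02, 0.0, 0.04]
```

View pics/w1.png

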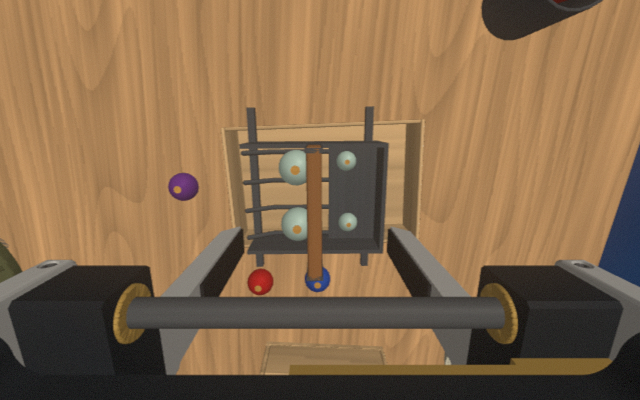

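The wrist view shows the handle at columns 307–322 (rows 145–278), centred between the fingers and parallel to them. Next I descend and grip.

>>> step_arm(motion=[[[0.02,0,0,0,0,0],[0.02,-0.0005,-0.0005,0,0,0],[0.018,0,0,0,0,0],[0.013,0,0,0,0,0],[0,0,0,0,0,0]]])

```text
time_s: 2.4
ee_pos: [0.5312, 0.1948, 0.1337]
eef_rot: [-1.388, 1.569, -2.885]
force: [0.6, 0.3, 0.1]
grip_width: 0.0937
```

>>> step_arm(motion=[[[0,0,0,0,0,0],[0,0,0,0,0,0],[0,0,0,0,0,0],[0,0,0,0,0,0],[0,0,0,0,0,0],[0,0,0,0,0,0]]], fingers=0)

```text
time_s: 3.15
ee_pos: [0.5316, 0.1946, 0.1344]
eef_rot: [1.218, 1.571, -0.28]
force: [-0.5, -0.4, -0.1]
grip_width: 0.0374
```

```bash
python3 - <<'E'
from H import *
st()
c=camera("scene");cv2.imwrite("pics/s2.png",cv2.resize(c["pixels"][60:280,270:530,::-1],None,fx=2.7,fy=2.7,interpolation=2))
E
```

```text
t 3.15 tcp [0.5316 0.1946 0.1344] grasp [0.5316 0.1946 0.1532] yaw 0.0731 tilt 0.0 F [-0.5 -0.4 -0.1] w 0.0374 q [ 0.29  0.4   1.56 -0.    1.18  0.21]
```

View pics/s2.png

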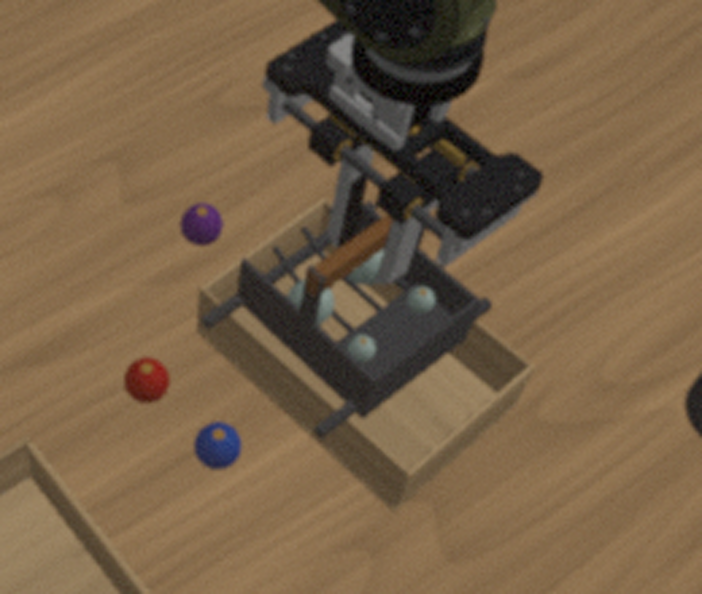

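The fingers straddle the handle and are still closing. I'll let them finish, then lift.

>>> step_arm(motion=[[[0,0,0,0,0,0],[0,0,0,0,0,0],[0,0,0,0,0,0],[0,0,0,0,0,0],[0,0,0,0,0,0],[0,0,0,0,0,0]]])

```text
time_s: 3.95
ee_pos: [0.5317, 0.1947, 0.1345]
eef_rot: [1.72, 1.571, 0.222]
force: [2.9, 1.7, -1.3]
grip_width: 0.0113
```

>>> step_arm(motion=[[[-0.003,0,0,0,0,0],[-0.005,0,0,0,0,0],[-0.007,0,0,0,0,0],[-0.007,0,0,0,0,0],[-0.003,0,0,0,0,0],[0,0,0,0,0,0]]])

```text
time_s: 4.7
ee_pos: [0.5316, 0.1947, 0.1596]
eef_rot: [1.76, 1.57, 0.262]
force: [-0.3, 0.6, -5.5]
grip_width: 0.0115
```

```bash
cat > look.py <<'E'
from H import *
import sys
n=sys.argv[1]
st()
c=camera("scene");a=cv2.resize(c["pixels"][80:260,310:490,::-1],None,fx=2.2,fy=2.2,interpolation=2)
c=camera("top");b=cv2.resize(c["pixels"][115:275,130:290,::-1],None,fx=2.475,fy=2.475,interpolation=2)
cv2.imwrite(f"pics/{n}.png",np.hstack([a,b[:a.shape[0]]]))
c=camera("wrist");cv2.imwrite(f"pics/{n}w.png",c["pixels"][:,:,::-1])
E
python3 look.py l3
```

```text
t 4.7 tcp [0.5316 0.1947 0.1596] grasp [0.5316 0.1947 0.1784] yaw 0.073 tilt 0.02 F [-0.3  0.6 -5.5] w 0.0115 q [ 0.29  0.38  1.53 -0.    1.24  0.21]
```

View pics/l3.png

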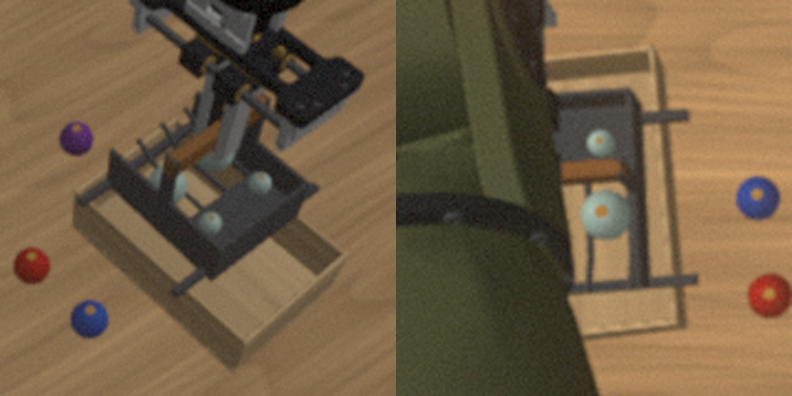

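View pics/l3w.png

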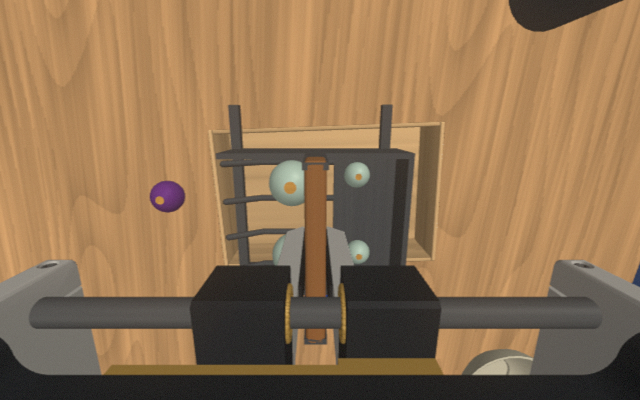

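The sieve hangs level with all four beads still in it. Now I shake along its x axis with the lip slightly down.

>>> step_arm(motion=[[[0,0,0,0,0,3],[0,0,0,0,0,3],[0,0.007,0,0,0,0],[0,-0.014,0,0,0,0],[0,0.014,0,0,0,0],[0,-0.014,0,0,0,0],[0,0.014,0,0,0,0],[0,-0.014,0,0,0,0],[0,0.014,0,0,0,0],[0,-0.007,0,0,0,0],[0,0,0,0,0,0]]])

```text
time_s: 6.22
ee_pos: [0.5311, 0.1946, 0.1591]
eef_rot: [1.569, 1.467, 0.072]
force: [-0.2, -0.0, -4.7]
grip_width: 0.0114
```

```bash
python3 look.py l4
```

```text
t 6.22 tcp [0.5311 0.1946 0.1591] grasp [0.5292 0.1944 0.1778] yaw 0.0731 tilt 5.92 F [-0.2 -0.  -4.7] w 0.0114 q [ 0.3   0.32  1.61 -0.03  1.11  0.23]
```

View pics/l4.png

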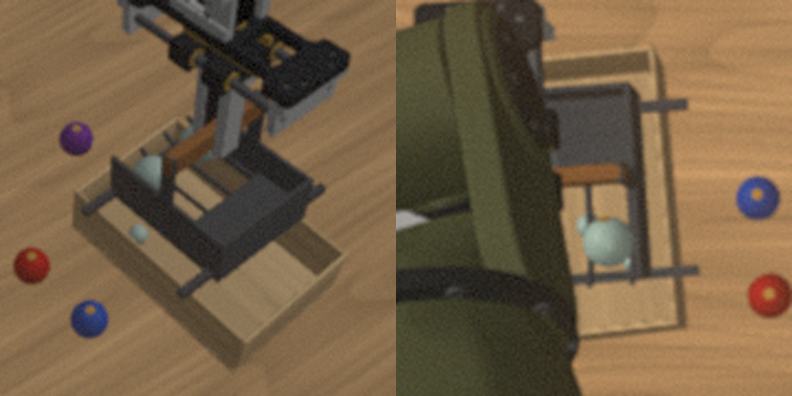

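View pics/l4w.png

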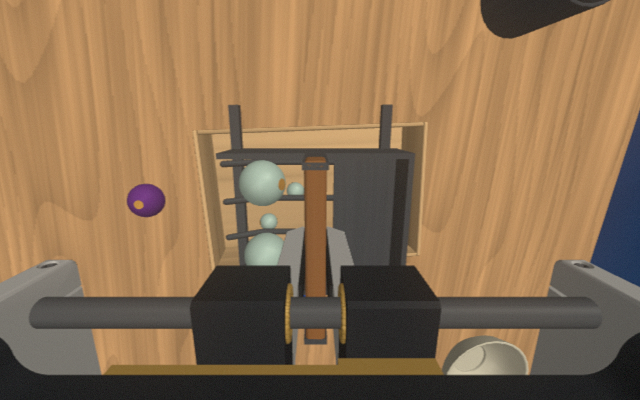

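```bash
python3 - <<'E'
from H import *
t=camera("top");s=camera("scene");o=get_obs();w=camera("wrist")
for z in(.014,.08):
  print(z,[ray(t,q,z).round(3) for q in((206.4,205.1),(223.7,220.9))],ray(s,(372.7,185.9),z).round(3))
  M=np.array(w["T_tool_cam"]);R=Ro.from_euler('xyz',o['eef_rot']).as_matrix()
  for q in((295,188),(268,220),(263,183)):
    d=R@M[:3,:3]@np.array([(q[0]-w["cx"])/w["fx"],-(q[1]-w["cy"])/w["fy"],-1]);p=R@M[:3,3]+o['ee_pos'];print("w",q,(p+d*(z-p[2])/d[2]).round(3))
cv2.imwrite("pics/z5.png",np.hstack([cv2.resize(w["pixels"][140:280,190:350,::-1],None,fx=2.5,fy=2.5,interpolation=2),cv2.resize(t["pixels"][140:280,150:310,::-1],None,fx=2.4,fy=2.5,interpolation=2)]))
E
```

```text
0.014 [array([0.525, 0.199, 0.014]), array([0.493, 0.164, 0.014])] [0.497 0.16  0.014]
w (295, 188) [0.524 0.198 0.014]
w (268, 220) [0.496 0.159 0.014]
w (263, 183) [0.489 0.202 0.014]
0.08 [array([0.515, 0.185, 0.08 ]), array([0.485, 0.152, 0.08 ])] [0.528 0.128 0.08 ]
w (295, 188) [0.521 0.212 0.08 ]
w (268, 220) [0.498 0.181 0.08 ]
w (263, 183) [0.493 0.215 0.08 ]
```

View pics/z5.png

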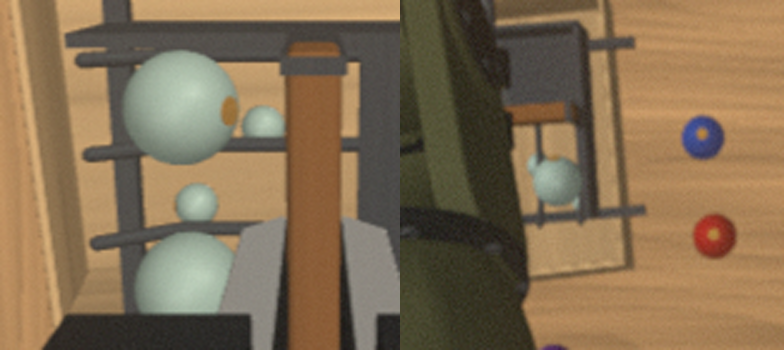

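Both small beads are on the tray floor: top, wrist and scene rays agree at z = 0.014, at (0.525,0.199) and (0.495,0.161). Both large beads are still in the sieve, resting at the ramp. Next I carry it to the crate.

```bash
cat >> H.py <<'E'
def planw(pos,R,w,start=None):
    o=get_obs(); p,Rk=start or (np.array(o['ee_pos']),Ro.from_euler('xyz',o['eef_rot']).as_matrix())
    w=np.array(w,float)/sum(w);dv=Ro.from_matrix(Rk.T@R).as_rotvec(); d=np.array(pos)-p
    for k in w:
        print([round(float(x),4) for x in Rk.T@(d*k)]+[round(float(x),2) for x in np.degrees(dv*k)]); Rk=Rk@Ro.from_rotvec(dv*k).as_matrix()
    return np.array(pos),R
def tcp(g,R): return np.array(g)+R[:,0]*.0188
E
python3 - <<'E'
from H import *
R=Rtool(.073,9);a=planw(tcp([.54,.18,.215],R),R,[1,2,3,3]);print()
R=Rtool(.01,9);planw(tcp([.595,-.15,.215],R),R,[1,2,3,4,4,4,4,4,3,2,1,.5],a)
E
```

```text
[-0.004, 0.0016, 0.0017, 0.0, -0.0, 0.33]
[-0.0079, 0.0032, 0.0034, 0.0, -0.0, 0.67]
[-0.0118, 0.0049, 0.0051, 0.0, -0.0, 1.0]
[-0.0117, 0.0051, 0.0051, 0.0, -0.0, 1.0]

[0.0001, 0.0009, 0.0103, 0.11, -0.02, -0.0]
[0.0003, 0.0019, 0.0205, 0.22, -0.03, -0.0]
[0.0005, 0.003, 0.0308, 0.33, -0.05, -0.0]
[0.0007, 0.0042, 0.041, 0.44, -0.07, -0.0]
[0.0007, 0.0045, 0.0409, 0.44, -0.07, -0.0]
[0.0008, 0.0048, 0.0409, 0.44, -0.07, -0.0]
[0.0008, 0.0052, 0.0409, 0.44, -0.07, -0.0]
[0.0009, 0.0055, 0.0408, 0.44, -0.07, -0.0]
[0.0007, 0.0043, 0.0306, 0.33, -0.05, -0.0]
[0.0005, 0.003, 0.0204, 0.22, -0.03, -0.0]
[0.0002, 0.0015, 0.0102, 0.11, -0.02, -0.0]
[0.0001, 0.0008, 0.0051, 0.05, -0.01, -0.0]
```

>>> step_arm(motion=[[[-0.004,0.0016,0.0017,0,0,0.3],[-0.008,0.0032,0.0034,0,0,0.7],[-0.0118,0.0049,0.0051,0,0,1],[-0.0117,0.005,0.0051,0,0,1]]])

```text
time_s: 7.02
ee_pos: [0.5433, 0.1798, 0.1978]
eef_rot: [1.571, 1.412, 0.073]
force: [-0.2, -0.2, -4.9]
grip_width: 0.0113
```

>>> step_arm(motion=[[[0,0.001,0.0103,0.1,0,0],[0.0003,0.002,0.0205,0.2,0,0],[0.0005,0.003,0.0308,0.3,0,0],[0.0007,0.0042,0.041,0.4,0,0],[0.0007,0.0045,0.041,0.4,0,0],[0.0008,0.0048,0.041,0.5,0,0],[0.0008,0.0052,0.041,0.5,0,0],[0.0009,0.0055,0.041,0.5,0,0],[0.0007,0.0043,0.0306,0.3,0,0],[0.0005,0.003,0.0204,0.2,0,0],[0.0002,0.0015,0.0102,0.1,0,0],[0,0.001,0.005,0,0,0]]])

```text
time_s: 8.52
ee_pos: [0.5987, -0.1505, 0.1952]
eef_rot: [1.633, 1.414, 0.075]
force: [-0.2, -0.3, -5.2]
grip_width: 0.0116
```

```bash
python3 - <<'E'
from H import *
st()
c=camera("scene");a=cv2.resize(c["pixels"][80:400,180:490,::-1],None,fx=1.25,fy=1.25,interpolation=2)
c=camera("wrist");b=cv2.resize(c["pixels"][:,:,::-1],None,fx=.62,fy=1)
cv2.imwrite("pics/l6.png",np.hstack([a,b[:a.shape[0]]]))
R=Rtool(.01,26);a=planw(tcp([.597,-.15,.2],R),R,[1,2,2,1]);print()
R=Rtool(.01,48);planw(tcp([.597,-.15,.192],R),R,[1]*11,a)
E
```

```text
t 8.53 tcp [ 0.5987 -0.1505  0.1952] grasp [ 0.5958 -0.1507  0.2137] yaw 0.0114 tilt 8.99 F [-0.2 -0.3 -5.2] w 0.0116 q [-0.33  0.37  1.46  0.07  1.17 -0.37]
[0.0022, 0.0007, -0.0, 0.0, -0.1, 2.84]
[0.0044, 0.0013, -0.0, 0.0, -0.19, 5.67]
[0.0045, 0.0008, -0.0001, 0.0, -0.19, 5.67]
[0.0023, 0.0002, -0.0, 0.0, -0.1, 2.84]

[0.0005, 0.0003, -0.0, 0.0, 0.0, 2.0]
[0.0005, 0.0003, -0.0, 0.0, 0.0, 2.0]
[0.0006, 0.0003, -0.0, 0.0, 0.0, 2.0]
[0.0006, 0.0003, -0.0, 0.0, 0.0, 2.0]
[0.0006, 0.0002, -0.0, 0.0, 0.0, 2.0]
[0.0006, 0.0002, -0.0, 0.0, 0.0, 2.0]
[0.0006, 0.0002, -0.0, 0.0, 0.0, 2.0]
[0.0006, 0.0002, -0.0, 0.0, 0.0, 2.0]
[0.0006, 0.0002, -0.0, 0.0, 0.0, 2.0]
[0.0006, 0.0001, -0.0, 0.0, 0.0, 2.0]
[0.0006, 0.0001, -0.0, 0.0, 0.0, 2.0]
```

View pics/l6.png

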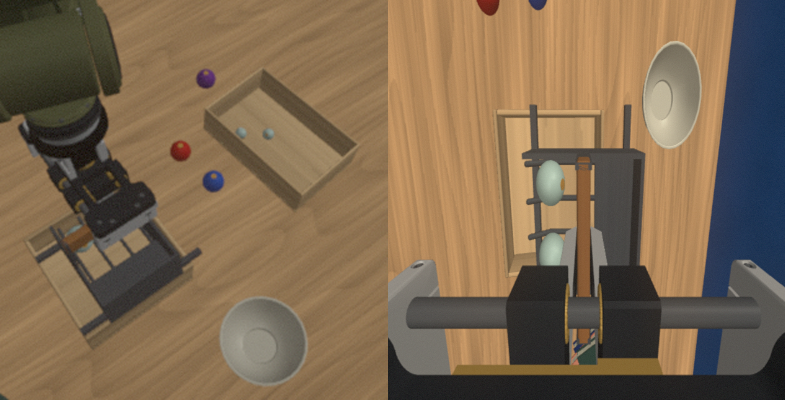

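The tray holds both small beads at (241,132) and (268,133) in the left half. Both large beads are in the sieve over the crate. I'll shift the sieve slightly further in x and tip it.

```bash
python3 - <<'E'
from H import *
R=Rtool(.01,22);a=planw(tcp([.61,-.15,.2],R),R,[1,2,2,1]);print()
R=Rtool(.01,48);planw(tcp([.61,-.15,.193],R),R,[1]*8,a)
E
```

```text
[0.0026, 0.0027, 0.0, 0.0, -0.1, 2.17]
[0.0053, 0.0052, 0.0, 0.01, -0.19, 4.34]
[0.0057, 0.0047, -0.0, 0.01, -0.19, 4.34]
[0.003, 0.0021, -0.0, 0.0, -0.1, 2.17]

[0.0006, 0.0007, -0.0, 0.0, 0.0, 3.25]
[0.0006, 0.0007, -0.0, 0.0, 0.0, 3.25]
[0.0006, 0.0006, -0.0, 0.0, 0.0, 3.25]
[0.0007, 0.0006, -0.0, 0.0, 0.0, 3.25]
[0.0007, 0.0006, -0.0, 0.0, 0.0, 3.25]
[0.0007, 0.0005, -0.0, 0.0, 0.0, 3.25]
[0.0008, 0.0005, -0.0, 0.0, 0.0, 3.25]
[0.0008, 0.0004, -0.0, 0.0, 0.0, 3.25]
```

>>> step_arm(motion=[[[0.0026,0.0027,0,0,-0.1,2.2],[0.0053,0.0052,0,0,-0.2,4.3],[0.0057,0.0047,0,0,-0.2,4.3],[0.003,0.002,0,0,-0.1,2.2],[0,0,0,0,0,0]]])

```text
time_s: 9.25
ee_pos: [0.6165, -0.1493, 0.1824]
eef_rot: [1.57, 1.188, 0.01]
force: [-0.1, 1.1, -4.3]
grip_width: 0.0117
```

>>> step_arm(motion=[[[0.0006,0.0007,0,0,0,3.2],[0.0006,0.0007,0,0,0,3.2],[0.0006,0.0006,0,0,0,3.2],[0.0007,0.0006,0,0,0,3.2],[0.0007,0.0006,0,0,0,3.3],[0.0007,0.0005,0,0,0,3.3],[0.0008,0.0005,0,0,0,3.3],[0.0008,0.0004,0,0,0,3.3],[0,0,0,0,0,0],[0,0,0,0,0,0]]])

```text
time_s: 10.5
ee_pos: [0.6242, -0.1499, 0.1811]
eef_rot: [1.57, 0.734, 0.01]
force: [-0.4, 0.0, -3.3]
grip_width: 0.0118
```

```bash
cat > look2.py <<'E'
from H import *
import sys
st()
c=camera("scene");a=cv2.resize(c["pixels"][80:400,180:490,::-1],None,fx=1.25,fy=1.25,interpolation=2)
c=camera("top");b=cv2.resize(c["pixels"][100:260,300:460,::-1],None,fx=2.5,fy=2.5,interpolation=2)
cv2.imwrite(f"pics/{sys.argv[1]}.png",np.hstack([a,b[:a.shape[0]]]))
E
python3 look2.py l7
```

```text
t 10.5 tcp [ 0.6242 -0.1499  0.1811] grasp [ 0.6103 -0.15    0.1937] yaw 0.0115 tilt 47.91 F [-0.4  0.  -3.3] w 0.0118 q [-0.43  0.22  1.92  0.99  0.39 -1.25]
```

View pics/l7.png

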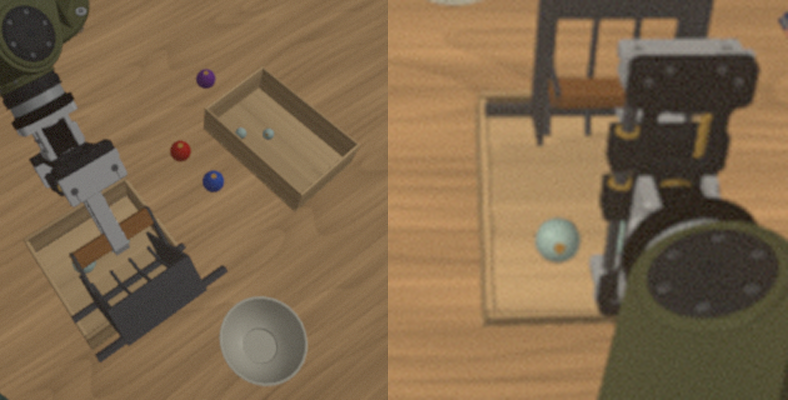

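One large bead is visible in the crate at (557,240), and the wrist force dropped by about 1.2 N or more, which fits both having left. I'll bring the sieve level, raise it and check.

```bash
python3 - <<'E'
from H import *
R=Rtool(.01,0);a=planw(tcp([.6,-.15,.225],R),R,[1,2,2,2,2,2,1]);print()
R=Rtool(.09,0);planw(tcp([.536,.195,.225],R),R,[1,2,3,4,4,4,4,4,3,2,1,.5],a)
E
```

```text
[-0.0029, 0.0002, -0.0, 0.0, 0.0, -4.0]
[-0.0058, 0.0, -0.0, 0.01, 0.0, -8.0]
[-0.0058, -0.0008, -0.0, 0.01, 0.0, -8.0]
[-0.0056, -0.0016, -0.0, 0.01, 0.0, -8.0]
[-0.0053, -0.0024, -0.0, 0.01, 0.0, -8.0]
[-0.0049, -0.0031, -0.0, 0.01, 0.0, -8.0]
[-0.0022, -0.0019, -0.0, 0.0, 0.0, -4.0]

[0.0, -0.0019, -0.0106, -0.14, 0.0, 0.0]
[0.0, -0.0037, -0.0213, -0.28, 0.0, 0.0]
[0.0, -0.0054, -0.0319, -0.42, 0.0, 0.0]
[0.0, -0.0068, -0.0426, -0.56, 0.0, 0.0]
[0.0, -0.0064, -0.0427, -0.56, 0.0, 0.0]
[0.0, -0.006, -0.0428, -0.56, 0.0, 0.0]
[0.0, -0.0056, -0.0428, -0.56, 0.0, 0.0]
[0.0, -0.0051, -0.0429, -0.56, 0.0, 0.0]
[0.0, -0.0035, -0.0322, -0.42, 0.0, 0.0]
[0.0, -0.0022, -0.0215, -0.28, 0.0, 0.0]
[0.0, -0.001, -0.0107, -0.14, 0.0, 0.0]
[0.0, -0.0005, -0.0054, -0.07, 0.0, 0.0]
```

>>> step_arm(motion=[[[-0.0029,0,0,0,0,-4],[-0.0058,0,0,0,0,-8],[-0.0058,-0.0008,0,0,0,-8],[-0.0056,-0.0016,0,0,0,-8],[-0.0053,-0.0024,0,0,0,-8],[-0.0049,-0.003,0,0,0,-8],[-0.0022,-0.0019,0,0,0,-4],[0,0,0,0,0,0]]])

```text
time_s: 11.6
ee_pos: [0.6009, -0.1493, 0.2044]
eef_rot: [1.647, 1.552, 0.09]
force: [0.1, 0.2, -3.2]
grip_width: 0.0117
```

```bash
python3 look2.py l8; python3 - <<'E'
from H import *
c=camera("wrist");cv2.imwrite("pics/l8w.png",c["pixels"][:,:,::-1])
E
```

```text
t 11.6 tcp [ 0.6009 -0.1493  0.2044] grasp [ 0.6005 -0.1493  0.2232] yaw 0.0138 tilt 1.1 F [ 0.1  0.2 -3.2] w 0.0117 q [-0.31  0.45  1.33  0.01  1.35 -0.32]
```

View pics/l8.png

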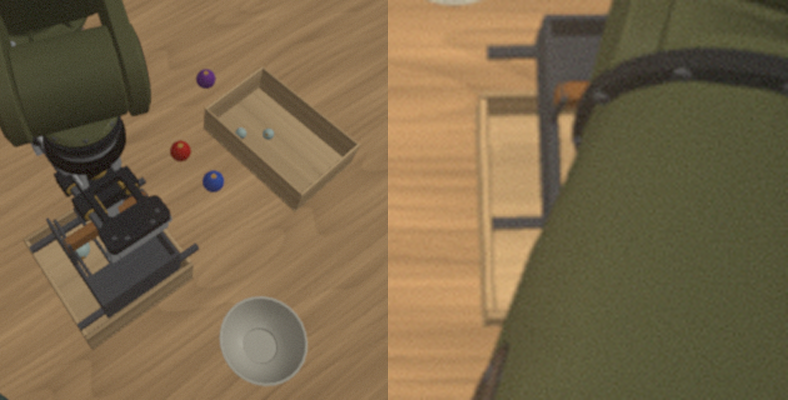

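View pics/l8w.png

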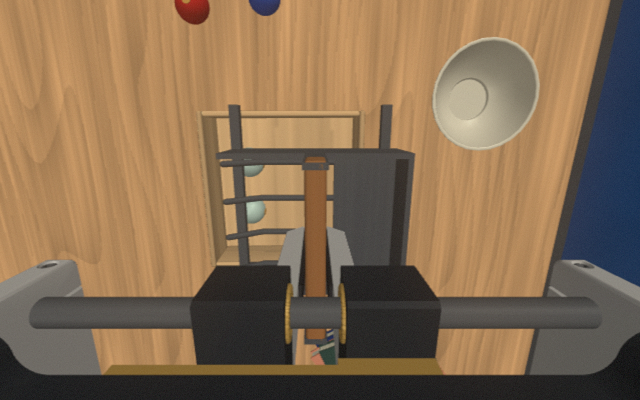

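Both large beads are in the crate, seen beneath the rods at (250,167) and (253,210), and the sieve is empty. Going back to the tray.

>>> step_arm(motion=[[[0,-0.0019,-0.0106,-0.1,0,0],[0,-0.0037,-0.0213,-0.3,0,-0.5],[0,-0.0054,-0.0319,-0.4,0,-0.5],[0,-0.0068,-0.0426,-0.6,0,0],[0,-0.0064,-0.0427,-0.6,0,0],[0,-0.006,-0.0428,-0.6,0,0],[0,-0.0056,-0.0428,-0.6,0,0],[0,-0.0051,-0.0429,-0.6,0,0],[0,-0.0035,-0.0322,-0.4,0,0],[0,-0.0022,-0.0215,-0.3,0,0],[0,-0.001,-0.0107,-0.1,0,0],[0,-0.0005,-0.0054,0,0,0]]])

```text
time_s: 13.25
ee_pos: [0.534, 0.1961, 0.2053]
eef_rot: [2.489, 1.568, 1.013]
force: [-0.6, -0.3, -3.5]
grip_width: 0.0116
```

>>> step_arm(motion=[[[0,0,0,0,0,0],[0,0,0,0,0,0]]])

```text
time_s: 13.5
ee_pos: [0.5346, 0.1949, 0.2052]
eef_rot: [2.492, 1.568, 1.015]
force: [0.1, -1.2, -3.8]
grip_width: 0.0118
```

```bash
python3 look.py l9; python3 - <<'E'
from H import *
R=Rtool(.09,0);planw(tcp([.536,.195,.165],R),R,[1,1,1,1,1])
E
```

```text
t 13.5 tcp [0.5346 0.1949 0.2052] grasp [0.5345 0.1948 0.224 ] yaw 0.094 tilt 0.1 F [ 0.1 -1.2 -3.8] w 0.0118 q [0.28 0.34 1.47 0.   1.33 0.19]
[0.0118, 0.0003, 0.0001, 0.05, -0.03, -0.02]
[0.0118, 0.0003, 0.0001, 0.05, -0.03, -0.02]
[0.0118, 0.0003, 0.0, 0.05, -0.03, -0.02]
[0.0118, 0.0003, 0.0, 0.05, -0.03, -0.02]
[0.0118, 0.0003, 0.0, 0.05, -0.03, -0.02]
```

View pics/l9.png

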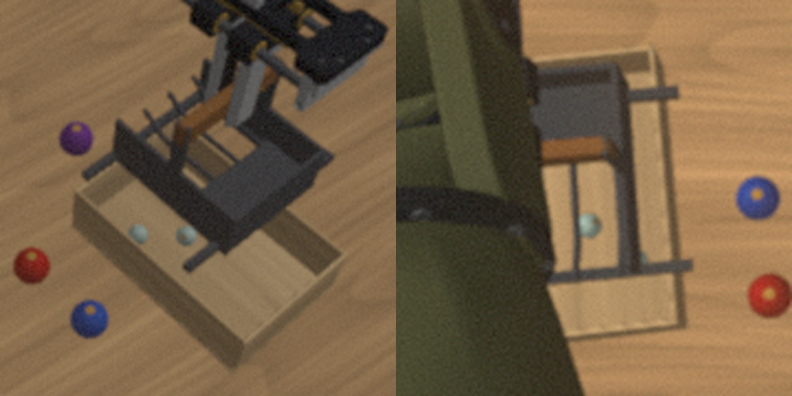

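View pics/l9w.png

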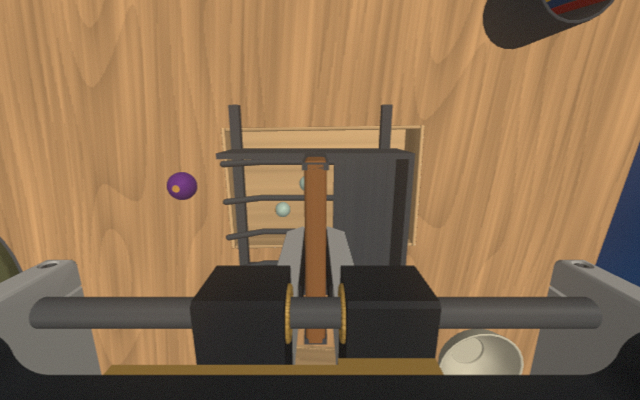

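The sieve is empty, level and unslipped, and the small beads lie in the tray beneath it. Lowering in two stages.

>>> step_arm(motion=[[[0.012,0.0003,0,0,0,0],[0.014,0.0003,0,0,0,0],[0.014,0.0003,0,0,0,0],[0.012,0.0003,0,0,0,0],[0.008,0.0003,0,0,0,0],[0.004,0,0,0,0,0],[0.002,0,0,0,0,0],[0,0,0,0,0,0]]])

```text
time_s: 14.65
ee_pos: [0.5361, 0.1958, 0.1394]
eef_rot: [2.451, 1.567, 0.975]
force: [0.5, 0.3, -4.1]
grip_width: 0.0116
```

>>> step_arm(motion=[[[0.002,0,0,0,0,0],[0.001,0,0,0,0,0],[0.001,0,0,0,0,0],[0.0005,0,0,0,0,0],[0,0,0,0,0,0]]])

```text
time_s: 15.28
ee_pos: [0.5361, 0.1958, 0.1347]
eef_rot: [2.509, 1.568, 1.033]
force: [0.6, -0.0, -3.7]
grip_width: 0.0116
```

```bash
python3 look.py l10
```

```text
t 15.28 tcp [0.5361 0.1958 0.1347] grasp [0.536  0.1958 0.1535] yaw 0.0948 tilt 0.1 F [ 0.6 -0.  -3.7] w 0.0116 q [0.29 0.41 1.54 0.   1.19 0.19]
```

View pics/l10.png

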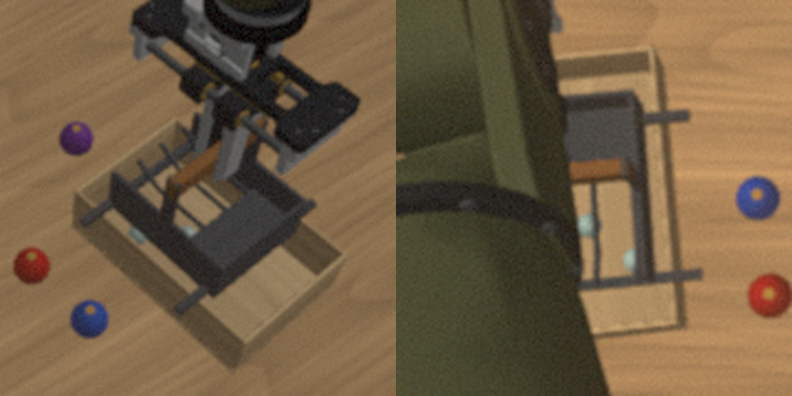

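Not in contact yet, so I'll go down in half-millimetre steps until the force changes.

>>> step_arm(motion=[[[0.0005,0,0,0,0,0],[0.0005,0,0,0,0,0],[0,0,0,0,0,0]]])

```text
time_s: 15.8
ee_pos: [0.5362, 0.196, 0.1344]
eef_rot: [2.386, 1.567, 0.91]
force: [-2.1, 0.0, 5.2]
grip_width: 0.0117
```

>>> step_arm(motion=[[[0.0005,0,0,0,0,0],[0,0,0,0,0,0]]])

```text
time_s: 16.05
ee_pos: [0.5363, 0.196, 0.1344]
eef_rot: [2.328, 1.567, 0.852]
force: [-5.2, -0.3, 10.1]
grip_width: 0.0117
```

In contact: +10 N where it was −3.7 N. I'll back off slightly, then release slowly.

>>> step_arm(motion=[[[-0.0007,0,0,0,0,0],[0,0,0,0,0,0]]], squeeze=10)

```text
time_s: 16.3
ee_pos: [0.5362, 0.196, 0.1344]
eef_rot: [2.409, 1.567, 0.933]
force: [-2.3, 1.2, 5.6]
grip_width: 0.0118
```

>>> step_arm(motion=[[[0,0,0,0,0,0],[0,0,0,0,0,0],[0,0,0,0,0,0],[0,0,0,0,0,0],[0,0,0,0,0,0],[0,0,0,0,0,0],[0,0,0,0,0,0]]], fingers=0.07)

```text
time_s: 17.18
ee_pos: [0.5361, 0.1958, 0.1339]
eef_rot: [2.508, 1.568, 1.032]
force: [0.0, 0.1, 0.1]
grip_width: 0.0701
```

>>> step_arm(motion=[[[-0.005,0,0,0,0,0],[-0.015,0,0,0,0,0],[-0.03,0,0,0,0,0],[-0.035,0,0,0,0,0],[-0.035,0,0,0,0,0],[-0.02,0,0,0,0,0],[0,-0.03,0,0,0,0],[0,-0.05,0,0,0,0],[0,-0.06,0,0,0,0],[0,-0.05,0,0,0,0],[0,-0.03,0,0,0,0],[0,0,0,0,0,0]]])

```text
time_s: 18.68
ee_pos: [0.3158, 0.1746, 0.275]
eef_rot: [2.215, 1.565, 0.74]
force: [0.5, 0.9, 0.3]
grip_width: 0.0701
```

```bash
python3 - <<'E'
from H import *
st()
c=camera("scene");a=cv2.resize(c["pixels"][90:390,180:480,::-1],None,fx=1.33,fy=1.33,interpolation=2)
c=camera("top");b=cv2.resize(c["pixels"][100:280,140:320,::-1],None,fx=2.22,fy=2.22,interpolation=2)
d=min(len(a),len(b));cv2.imwrite("pics/l11.png",np.hstack([a[:d],b[:d]]))
cv2.imwrite("pics/l11t.png",c["pixels"][:,:,::-1])
E
```

```text
t 18.68 tcp [0.3158 0.1746 0.275 ] grasp [0.3157 0.1745 0.2938] yaw 0.0957 tilt 0.27 F [0.5 0.9 0.3] w 0.0701 q [ 0.4  -0.2   1.88  0.    1.45  0.31]
```

View pics/l11.png

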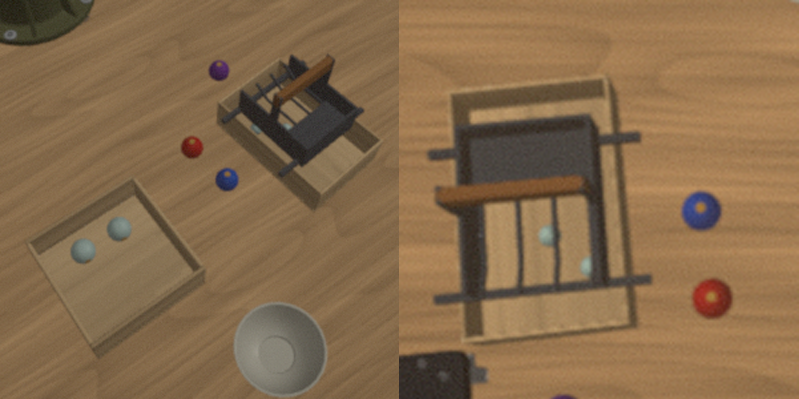

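View pics/l11t.png

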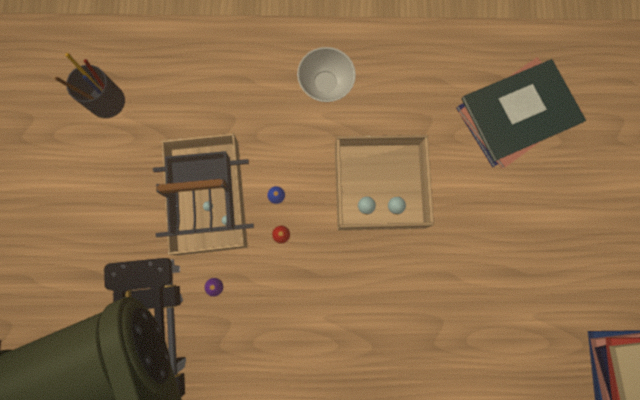

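The top view shows the two large beads in the crate at (367,205) and (397,205), and the small ones in the tray at (207,207) and (224,221). The sieve lies across both long walls, and the arm is clear. Handing in.

```bash
python3 -c "
from station import ticket
print(ticket.hand_in())"
```

```text
the job is handed in; nothing more can be done
None
```

The job is done and handed in at about 18.7 s. I shook the sieve over the tray until both small beads dropped through. Then I carried it to the square box, tipped the two large beads out over the lip at 48°, and set it back across the tray and let go.

**Last checks:** the final scene and top pictures show both small beads in the tray and both large beads in the box. The empty sieve lies level, with its runners on both long walls. The gripper is open and clear of everything, and the coloured balls have not moved. The wrist force read at most about 11 N after any move.

**What disagreed:** the early position fits from the pictures were off by several pixels (up to 7) at some corners. An overlay of the fitted tray and box outlines then matched to about 2–3 mm, so it made no difference.

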